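# Load the pellet press: fit the bar, pull four clicks and hold

## Robot

A 7-joint arm with a two-finger parallel gripper is mounted at the origin on the work surface. World frame = base frame: x ahead of the robot, y to its left, z up, the work surface at z = 0. Lengths are in m, angles in rad, forces in N, time in s.
With the tool pointing down it reaches from about 0.4 to 0.85 m from the base axis. Payload 4.5 kg.
Tool frame: the origin (TCP) lies midway between the tips of the shut fingers; the grasp point (between the pads) lies 19 mm behind it; y points along the fingers, z is the direction in which the jaws open and shut, and the axes are right-handed (so a half turn about y gives the same grasp; the last joint's range is limited). The gripper opens to 88 mm and grips with 3 to 60 N. Pads are 18 mm wide; open, the fingers measure 123 mm over their backs; the gripper's body (75 mm by 187 mm) begins 45 mm behind the grasp point.
Start: joints at [1.363, 0.689, -0.195, 1.565, 0.157, 0.902, -0.215], TCP at [0.15, -0.607, 0.239] pointing down, gripper open.
Joint ranges: [-3.01, 3.01], [-0.46, 2.08], [-1.47, 1.51], [0.13, 2.56], [-1, 4.14], [0.04, 2.09], [-2.66, 2.66]. Speed limits (rad/s): [2.57, 2.57, 3.14, 3.14, 3.14, 3.14, 3.14].

## Interface

Orientations are given as a unit quaternion [x, y, z, w].
In Python, from plant import r, snapshot, get_calibration, job, boxes_of gives the robot as it stands. The module is installed in compiled form; this text tells all that it offers.
- The arm moves only by the shell command python3 -m handwheel 'ROWS' [OPENING] [FORCE]. ROWS is JSON, a list that holds one entry, the list of rows, each a list of 6 numbers: the shift along the tool's x, y, z as a fraction of full scale, then the turn, a rotation vector about the tool's x, y, z as a fraction of full scale. In form: [[[x, y, z, wx, wy, wz], ...]]. A call has 1 to 12 rows; each row is the pose to reach, as a shift and turn from the pose commanded when the call began, along the tool's axes at that moment, turning the shorter way round; what a row does not reach only later rows make up. Full scale, the value 1, is 100 cm for a shift and 180 degrees for a turn. A row lasts 1/12 s, in which the tool goes at most 41.7 mm and 7.16 degrees, less where a joint would pass 70% of its speed; a pose out of reach is approached as far as the arm can. A call with a number of a shift or a turn outside -1 to 1 is refused whole. A call with a gripper value outside its range is refused whole. OPENING is the opening, from -1 (shut) to 1 (fully open), set as the call begins (- or left out, the last holds). The fingers move at their own pace and stop on an object; FORCE is the grip in N (left out, the last holds). Time passes only in rows, so rows that repeat a pose let the fingers close. It gives the time, the measured TCP pose, the force and the opening at its end, in the units of the state.
- r.get_state(): the state, without advancing time (a new reading comes with each control period).
- snapshot(name): name is "scene" or "top" or "wrist"; returns the picture (480x640x3 uint8, red, green, blue); there is no depth.
- get_calibration(name): a dict with "fx", "fy", "cx", "cy" (pixels), "T" (4x4, takes a point from camera to world coordinates). Camera axes: x right, y down, z forward; pixel columns grow to the right and rows downward; lengths in m; the calibration is good to about 2 mm. A picture is of the moment at which its call begins: read the wrist's pose just before it. get_calibration takes no time and is no camera call; for the wrist camera it gives the pose at the moment of the call.
- job.finish_job(): hands the job in, once; it reports no verdict.
Trained networks look in the newest picture that a camera, given by its name, has taken for a name from the list of things; names that differ only in an ending like _2 or _b are one class to them, and where a whole thing is asked for, a point or a joint stands for the part that bears it (a point fixed in the world has none). Each returns a list of dicts, best first, with "confidence" (0 to 1); they miss things now and then, are a little off and sometimes report something else, mostly with a low value. They report only what shows in the picture. A call takes as long as a camera call. They do not tell look-alikes from the thing itself.
- boxes_of(thing, camera): "bbox" ([left, top, right, bottom] in pixels, round what is visible of it).
The state is a dict: "clock": time; "q": joint angles; "qd": joint speeds; "joint_torque": joint torques, N m; "tool_pos": TCP position; "eef_rot": TCP orientation; "contact_force": force on the tool from outside, world axes, zero at the start; "moment": the same for the moment, N m; "opening": opening from 0.0 (shut) to 1.0 (fully open).
Only numpy, scipy, OpenCV 4.12 (cv2) and the standard library are available. Lean on these libraries where they do the work, as an engineer would, in place of code of your own. Each camera call takes 0.05 s, during which the arm holds its last target. There are 200 camera calls.

## Task

The pellet die is set up under the ram of the small bench press. Draw the press's loose lever bar out of the tool block, push its steel end fully home in the upright socket on the side of the press, then pull the bar over towards the front of the press by exactly four clicks of the click wheel - never a fifth, that cracks the pellet. The lever springs back if let go, so finish with the bar still held at the fourth click; leave the other tools in the block and the mortar and jar alone.

Things in the scene. Friction and masses are not known exactly. Their poses are not given: they have to be found in the camera images.
- press: Small bench press, fixed: grey C-frame, base 210 x 110 x 20 mm, column at the back (own +x), head 54 mm wide with its top 165 mm up; the square ram stands out to 200 mm. Origin under the middle of the base. Own -x is the front (ram and die side); own y is parallel to the pinion shaft. On the own -y side of the head: a lobed click wheel (radius 41 mm) with pawl, then the hub with the bar socket.
- pivot (a point): Point on the axis of the pinion shaft in the plane in which the bar swings: 15 mm in +x, 59 mm in -y and 125 mm up from the press's origin. Its axes are the press's. The lever turns about its y axis, so that the upright bar tips towards its -x.
- socket_mouth (a point): Centre of the mouth of the bar socket, a dark steel tube on the hub that points straight up at rest, 66 mm from the pivot. Bore 18 mm in diameter, widening over the last 6 mm to about 24 mm, 46 mm deep; the bar has about 0.07 rad of play in it either way. The point and its axes turn with the lever; its z axis points out of the tube.
- socket_floor (a point): Centre of the closed bottom of the bar socket, 20 mm from the pivot, 46 mm below the mouth; turns with the lever.
- lever (a joint): Angle of the press lever (hub, click wheel, socket), rad: 0 at rest, socket upright; grows as the bar is pulled over to the front of the press; stop at 1.25. A spring pulls it back: 0.75 N m at rest and 0.5 N m/rad more. In the notches of clicks 1 to 5 it stands at 0.175, 0.349, 0.524, 0.698 and 0.873 rad. Nothing locks: let go, it runs back to 0. The ram goes down 12 mm per rad.
- pawl (a joint): Lift of the sprung pawl whose roller rides on the click wheel, rad: about -0.03 in a notch, 0 on a lobe. One notch every 10 degrees (0.175 rad) of the lever. The pull (155 mm from the pivot) is 8 to 10 N as the roller leaves a notch, eases as it rolls over the lobe (lever at 0.087, 0.262, 0.436, 0.611, 0.785 rad) and is least, 4 to 5 N, as it drops into the next notch: one click.
- bar_center (a point): Middle (half-way up) of the loose lever bar, 180 mm long, about 0.2 kg; z axis along the bar from foot to top. Lower 85 mm: bare steel, 15 mm in diameter, with a bevelled foot; upper 95 mm: black rubber sleeve, 22 mm in diameter. It starts upright in one of the three holes of the tool block, foot down, and is the tallest of the three tools, the only one with a sleeve.
- bar_foot (a point): Centre of the flat steel foot end of the lever bar, 90 mm below bar_center along the bar.
- holder: Tool block, fixed: white block 60 x 170 x 70 mm, origin under its centre. Three round holes 19 mm in diameter and 60 mm deep in a row along its own y axis, at -55, 0 and +55 mm; their floors are 10 mm above the table. Which tool stands in which hole changes.
- ejector_center (a point): Middle of the die ejector, a plain steel pin 14 mm in diameter and 94 mm long with a mushroom head (28 mm across), upright in a hole of the block, its top 104 mm above the table. Leave it.
- twrench_center (a point): Middle of the T-handled wrench, dark steel, shaft 14 mm in diameter, crossbar 70 mm long at the top, its top 111 mm above the table, upright in a hole of the block. Leave it.
- mortar: White ceramic mortar, a bowl 84 mm across and 36 mm high, loose, on the table between the robot and the press or block. Origin under its centre. Leave it.
- jar: Small amber glass sample jar, 42 mm across and 62 mm high, loose, on the table between the robot and the press or block. Origin under its centre. Leave it.
There are look-alikes about, which are no part of the job. There is more than one size of the part that bears bar_center; the job needs the middle-sized.

How it is judged:
On the way, in this order (a step that is already met when the one before it is completed fails the run):
1. the lever bar is drawn right out of the tool block (height (world z) of bar_foot above 0.075 m and contact force between the fingers and bar above 1 N), for 0.1 s.
2. the bar's steel end is home in the socket (distance between bar_foot and socket_floor below 0.008 m and angle between the z axis of bar_center and the z axis of socket_mouth, either way round below 0.15 rad and value of joint lever below 0.15 rad), for 0.1 s.
3. the lever is pulled to the fourth click by the bar (value of joint lever above 0.63 rad and contact force between the fingers and bar above 2 N), for 0.2 s.
At the end, for the whole second after the job is handed in: Bar home in the socket (foot within 12 mm of its floor, in line within 0.15 rad), gripped or pressed by the fingers with over 2 N, holding the lever at rest at the fourth click (0.63 to 0.77 rad); ejector and T-wrench within 15 mm, mortar and jar within 20 mm of their starts (all of step 3 and value of joint lever below 0.77 rad and velocity of joint lever between -0.15 and 0.15 rad/s and distance between bar_foot and socket_floor below 0.012 m and angle between the z axis of bar_center and the z axis of socket_mouth, either way round below 0.15 rad and distance of each of ejector_center, twrench_center from where it was at the start of the episode below 0.015 m and distance of each of mortar, jar from where it was at the start of the episode below 0.02 m); the arm keeps its last pose, push and grip.
It fails at once if the lever was pulled over a fifth click (value of joint lever above 0.8 rad).
It fails at once if another tool was drawn out of the block or the mortar or jar was pushed away (distance of any of ejector_center, twrench_center from where it was at the start of the episode above 0.03 m or distance of any of mortar, jar from where it was at the start of the episode above 0.04 m).
It also fails if it takes over 58 s, if anything falls off the work surface, if the arm or the gripper's body presses on something with over 40 N, if the wrist force passes 120 N, or if a joint passes its speed limit or range.

## Working session

There is one attempt and no reset: what is moved stays moved. The work goes in short steps, Python scripts to look and compute and a shell command to move; the robot and the scene stay as the last step left them, time stands still between calls to the robot, and variables do not carry over. Pictures are saved under pics/ and viewed, about 8 in all and at most 12, crops included, and the job is handed in when it is done.

```bash
mkdir -p pics; python3 - <<'E'
from plant import r,snapshot,get_calibration,job,boxes_of
import cv2,numpy as np
print(r.get_state())
ims=[]
for c in("scene","top"):
    im=snapshot(c); cv2.imwrite(f"pics/{c}0.png",im[:,:,::-1])
    k=get_calibration(c);print(c,[round(k[a],1) for a in("fx","fy","cx","cy")],np.round(k["T"],4).tolist())
    for t in("bar_center","holder","press","socket_mouth","ejector_center","twrench_center","mortar","jar"):
        print(t,[( [round(v) for v in b["bbox"]],round(b["confidence"],2)) for b in boxes_of(t,c)][:4])
E
```

```text
{'clock': 0.0, 'q': array([ 1.36278105,  0.68998702, -0.19453649,  1.56633243,  0.15731792,
        0.90248861, -0.21512458]), 'qd': array([-1.97369916e-03,  2.37290792e-04,  5.90617479e-04, -5.48366416e-04,
       -1.60656486e-06,  7.49767544e-04,  1.23276315e-03]), 'joint_torque': array([ 2.68635031e-04, -5.27574742e+01, -1.26694858e+00, -1.53436428e+01,
       -5.26441529e-02,  6.60542952e-03,  1.73307062e-04]), 'tool_pos': array([ 0.14947649, -0.60621874,  0.2379118 ]), 'eef_rot': array([-0.0854399 ,  0.70257232, -0.70130888,  0.08519394]), 'contact_force': array([0.49570316, 0.35251655, 0.41314834]), 'moment': array([0.04319718, 0.02294556, 0.00026212]), 'opening': 1.0008853790234065}
scene [451.4, 451.4, 325.1, 239.0] [[0.5085, 0.499, -0.7017, 1.0696], [0.861, -0.285, 0.4213, -0.2884], [0.0102, -0.8184, -0.5746, 0.5752], [0.0, 0.0, 0.0, 1.0]]
bar_center [([388, 206, 406, 270], 0.82), ([409, 270, 431, 342], 0.71), ([441, 204, 486, 334], 0.67), ([342, 253, 443, 320], 0.52)]
holder [([342, 254, 442, 317], 0.83)]
press [([165, 231, 290, 399], 0.93)]
socket_mouth [([164, 262, 217, 325], 0.74)]
ejector_center [([354, 255, 372, 277], 0.68)]
twrench_center [([413, 234, 435, 268], 0.67)]
mortar [([291, 218, 328, 246], 0.62)]
jar [([181, 246, 200, 263], 0.54)]
top [618.1, 618.1, 328.8, 246.1] [[-0.0092, -0.9889, 0.1482, 0.3706], [-0.9996, 0.0128, 0.0233, -0.0016], [-0.0249, -0.148, -0.9887, 1.1594], [0.0, 0.0, 0.0, 1.0]]
bar_center [([217, 118, 258, 172], 0.94), ([396, 180, 492, 310], 0.71), ([274, 148, 287, 174], 0.64), ([252, 196, 269, 223], 0.63)]
holder [([220, 189, 317, 250], 0.87)]
press [([394, 174, 492, 311], 0.7)]
socket_mouth [([454, 207, 490, 245], 0.61), ([288, 214, 300, 228], 0.59)]
ejector_center [([292, 212, 301, 230], 0.46)]
twrench_center [([225, 190, 244, 225], 0.78)]
mortar [([450, 189, 459, 206], 0.67)]
jar [([421, 336, 446, 360], 0.73)]
```

```bash
python3 - <<'E'
import cv2
cv2.imwrite("pics/s1.png",cv2.resize(cv2.imread("pics/scene0.png")[170:420,140:540],None,fx=2,fy=2,interpolation=3))
cv2.imwrite("pics/t1.png",cv2.resize(cv2.imread("pics/top0.png")[90:390,190:590],None,fx=2,fy=2,interpolation=3))
E
```

```text
(no output)
```

View pics/s1.png

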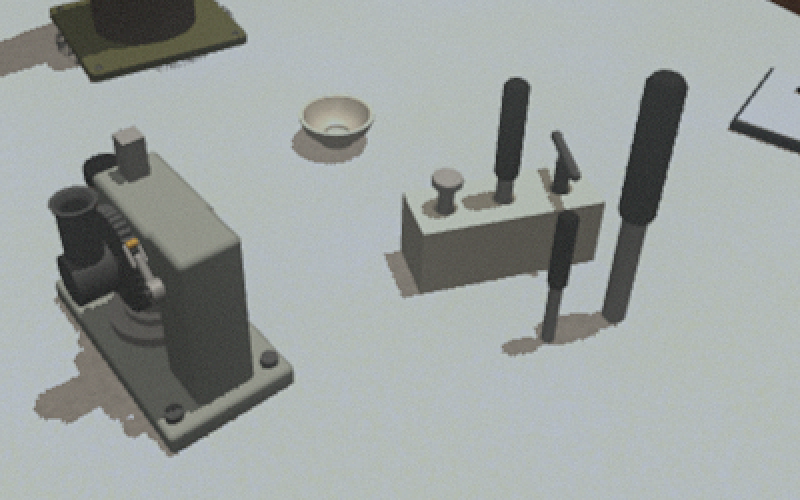

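View pics/t1.png

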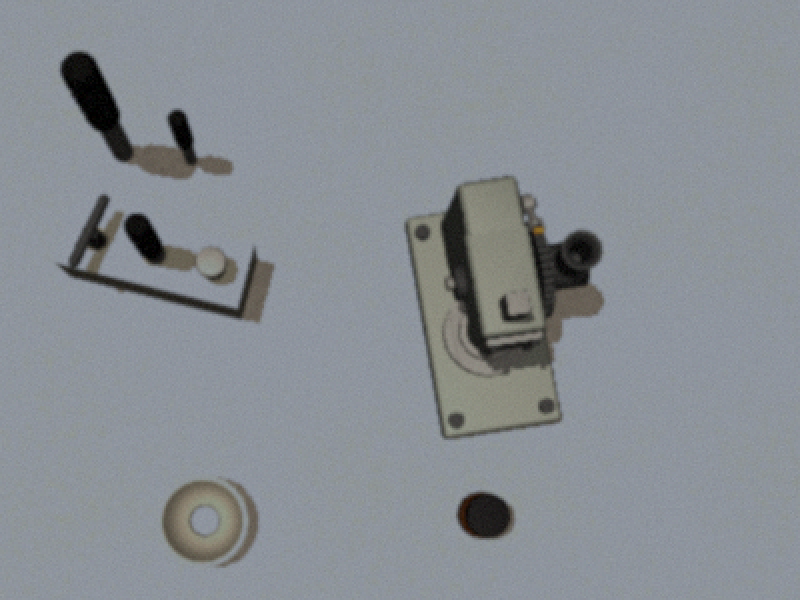

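In the scene view three sleeved bars could be taken for the wanted one: one in the block's middle hole (398,238), a big loose one (463,270) and a thin short one (420,305). I choose the one in the block, which is also the middle size. The other two tools in the block are the ejector (363,262) and the T-wrench (423,250). The socket mouth is at scene (177,271) and top (480,215). Next I triangulate.

```bash
cat > h.py <<'E'
import numpy as np,cv2
from plant import r,snapshot,get_calibration,job,boxes_of
from scipy.spatial.transform import Rotation as R
K={}
def ray(c,p):
    k=K.setdefault(c,get_calibration(c));T=k["T"]
    d=T[:3,:3]@np.array([(p[0]-k["cx"])/k["fx"],(p[1]-k["cy"])/k["fy"],1]);return T[:3,3],d/np.linalg.norm(d)
def atz(c,p,z):
    o,d=ray(c,p);return o+d*(z-o[2])/d[2]
def tri(ps,pt):
    A=0;b=0
    for c,p in(("scene",ps),("top",pt)):
        o,d=ray(c,p);M=np.eye(3)-np.outer(d,d);A=A+M;b=b+M@o
    return np.linalg.solve(A,b)
def proj(c,X):
    k=K.setdefault(c,get_calibration(c));T=np.linalg.inv(k["T"]);v=T[:3,:3]@X+T[:3,3]
    return np.array([k["fx"]*v[0]/v[2]+k["cx"],k["fy"]*v[1]/v[2]+k["cy"]])
def to(pos,Rt,frm=None):
    "shift/turn fractions from current (or given) pose"
    s=r.get_state();p,R0=frm or (s["tool_pos"],R.from_quat(s["eef_rot"]))
    return np.round(np.r_[R0.inv().apply(np.array(pos)-p),(R0.inv()*Rt).as_rotvec()/np.pi],4)
def down(yaw): # tool y down, z (jaws) along own y of yaw
    zz=np.array([-np.sin(yaw),np.cos(yaw),0]);y=np.array([0,0,-1.]);
    a=R.from_matrix(np.c_[np.cross(y,zz),y,zz]);b=R.from_matrix(np.c_[np.cross(y,-zz),y,-zz]);
    c=R.from_quat(r.get_state()["eef_rot"]);return min(a,b,key=lambda q:(c.inv()*q).magnitude())
E
python3 - <<'E'
from h import *
S=lambda x,y:(140+x/2,170+y/2); P=lambda x,y:(190+x/2,90+y/2)
print("tool axes",np.round(R.from_quat(r.get_state()["eef_rot"]).as_matrix(),3).tolist())
print("bar tri top",tri(S(516,84),P(135,222)), "top@.19",atz("top",P(136,222),.188),atz("scene",S(516,82),.188),"at block",atz("top",P(157,257),.07),atz("scene",S(505,200),.07))
m=tri(S(74,200),P(580,250));print("mouth",m,atz("top",P(580,250),.191),atz("scene",S(74,200),.191))
c=[atz("top",P(*p),.02) for p in((405,218),(562,420),(442,438))];print("press corners",c, "len",[np.linalg.norm(c[i]-c[2]) for i in(0,1)])
d=c[0]-c[2];yaw=np.arctan2(d[1],d[0]);e=c[2]-c[1];print("yaw",yaw,np.arctan2(-e[0],e[1]))
o=(c[0]+c[1])/2
for y in(yaw,):
  print("mouth from press",o[:2]+np.array([[np.cos(y),-np.sin(y)],[np.sin(y),np.cos(y)]])@[.015,-.059])
b=atz("top",P(155,257),.07);print("big bar",atz("top",P(125,155),0),atz("top",P(78,62),.25))
print("mortar",atz("top",P(205,520),.036),"jar",atz("top",P(485,515),.062))
E
```

```text
tool axes [[-0.971, 0.0, 0.239], [-0.239, -0.0, -0.971], [-0.0, -1.0, 0.0]]
bar tri top [0.59124017 0.13589785 0.18947877] top@.19 [0.5911535  0.13470531 0.188     ] [0.58708897 0.14022841 0.188     ] at block [0.58547391 0.13205829 0.07      ] [0.59459275 0.13733185 0.07      ]
mouth [ 0.56293384 -0.21768322  0.19077235] [ 0.56250715 -0.21929119  0.191     ] [ 0.56402806 -0.2161795   0.191     ]
press corners [array([ 0.62938209, -0.09550474,  0.02      ]), array([ 0.43824186, -0.23419363,  0.02      ]), array([ 0.42298208, -0.12424911,  0.02      ])] len [np.float64(0.20839194591217516), np.float64(0.11099845526898051)]
yaw 0.1383753581778889 0.13791419072890537
mouth from press [ 0.55680672 -0.22121621]
big bar [0.70046702 0.17229905 0.        ] [0.70380652 0.17181882 0.25      ]
mortar [0.35114083 0.09175486 0.036     ] jar [ 0.35374215 -0.15521059  0.062     ]
```

```bash
python3 - <<'E'
from h import *
Rt=down(.138)
print(to([.59,.135,.30],Rt))
E
```

```text
[-0.6051 -0.0613 -0.6148 -0.      0.033  -0.    ]
```

```bash
python3 -m handwheel '[[[0,-0.061,0,0,0,0],[0,-0.061,0,0,0,0],[-0.605,-0.061,-0.615,0,0.033,0],[-0.605,-0.061,-0.615,0,0.033,0],[-0.605,-0.061,-0.615,0,0.033,0],[-0.605,-0.061,-0.615,0,0.033,0],[-0.605,-0.061,-0.615,0,0.033,0],[-0.605,-0.061,-0.615,0,0.033,0],[-0.605,-0.061,-0.615,0,0.033,0],[-0.605,-0.061,-0.615,0,0.033,0],[-0.605,-0.061,-0.615,0,0.033,0],[-0.605,-0.061,-0.615,0,0.033,0]]]' 1
python3 -c "
from h import *
print(to([.59,.135,.30],down(.138)))"
```

```text
clock: 1.9
tool_pos: [0.363, -0.2467, 0.3001]
eef_rot: [0.048, -0.705, 0.706, -0.049]
contact_force: [1.7, -0.7, 0.1]
opening: 1.0
[-2.774e-01 -0.000e+00 -3.469e-01 -2.000e-04 -0.000e+00 -2.000e-04]
```

```bash
python3 -m handwheel '[[[-0.277,0,-0.347,0,0,0],[-0.277,0,-0.347,0,0,0],[-0.277,0,-0.347,0,0,0],[-0.277,0,-0.347,0,0,0],[-0.277,0,-0.347,0,0,0],[-0.277,0,-0.347,0,0,0],[-0.277,0,-0.347,0,0,0],[-0.277,0,-0.347,0,0,0],[-0.277,0,-0.347,0,0,0],[-0.277,0,-0.347,0,0,0],[-0.277,0,-0.347,0,0,0],[-0.277,0,-0.347,0,0,0]]]'
python3 - <<'E'
from h import *
print(to([.59,.135,.30],down(.138)))
k=get_calibration("wrist");K["wrist"]=k
im=snapshot("wrist")[:,:,::-1].copy()
print([round(k[a],1) for a in("fx","fy","cx","cy")],np.round(k["T"],3).tolist())
print(proj("wrist",np.array([.59,.135,.19])))
print(boxes_of("bar_center","wrist"))
cv2.imwrite("pics/w2.png",im)
E
```

```text
clock: 2.9
tool_pos: [0.5904, 0.1416, 0.2994]
eef_rot: [-0.051, 0.707, -0.703, 0.053]
contact_force: [-0.2, -0.1, 0.7]
opening: 1.001
[ 0.0014 -0.0006  0.0065  0.0018  0.0028 -0.0009]
[331.0, 331.0, 326.3, 239.3] [[0.146, -0.952, -0.269, 0.66], [-0.989, -0.142, -0.034, 0.151], [-0.006, 0.271, -0.962, 0.445], [0.0, 0.0, 0.0, 1.0]]
[335.01272609 239.14326395]
[{'bbox': [317.2, 204.8, 347.7, 250.6], 'confidence': 0.82}, {'bbox': [360.3, 103.1, 393.5, 127.6], 'confidence': 0.68}, {'bbox': [274.4, 29.7, 328.4, 116.7], 'confidence': 0.58}]
```

View pics/w2.png

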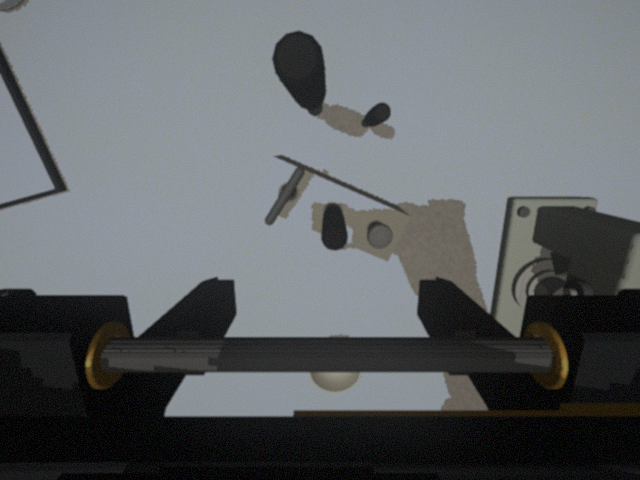

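The wrist view shows the chosen bar in the middle hole at (334,228), between the T-wrench (287,195) and the ejector (379,235). The large loose bar is at (300,70), clear of the gripper's path. Triangulation agrees to within about 2 px, so I descend.

```bash
python3 -c "
from h import *
print(r.get_state()['tool_pos'],to([.59,.135,.135],down(.138)))"
```

```text
[0.5886744  0.1342696  0.29925454] [-1.500e-03  1.643e-01 -6.000e-04 -1.000e-04  7.000e-04  2.000e-04]
```

```bash
python3 -m handwheel '[[[0,0.04,0,0,0,0],[0,0.08,0,0,0,0],[0,0.11,0,0,0,0],[0,0.14,0,0,0,0],[-0.001,0.164,0,0,0,0],[-0.001,0.164,0,0,0,0],[-0.001,0.164,0,0,0,0]]]'
python3 -m handwheel '[[[0,0,0,0,0,0],[0,0,0,0,0,0],[0,0,0,0,0,0],[0,0,0,0,0,0],[0,0,0,0,0,0],[0,0,0,0,0,0],[0,0,0,0,0,0],[0,0,0,0,0,0],[0,0,0,0,0,0],[0,0,0,0,0,0]]]' -1 45
```

```text
clock: 3.58
tool_pos: [0.589, 0.1313, 0.1354]
eef_rot: [0.049, -0.705, 0.706, -0.047]
contact_force: [-0.4, 0.1, 1.2]
opening: 0.999
clock: 4.42
tool_pos: [0.5898, 0.1336, 0.1356]
eef_rot: [0.049, -0.705, 0.705, -0.049]
contact_force: [-0.4, 1.1, -0.1]
opening: 0.269
```

```bash
python3 -m handwheel '[[[0,-0.03,0,0,0,0],[0,-0.06,0,0,0,0],[0,-0.09,0,0,0,0],[0,-0.12,0,0,0,0],[0,-0.15,0,0,0,0],[0,-0.18,0,0,0,0],[0,-0.21,0,0,0,0],[0,-0.23,0,0,0,0],[0,-0.23,0,0,0,0],[0,-0.23,0,0,0,0],[0,-0.23,0,0,0,0]]]'
python3 -c "
from h import *
print(to([.5615,-.2185,.365],down(.138)))"
```

```text
clock: 5.33
tool_pos: [0.5886, 0.133, 0.3635]
eef_rot: [0.05, -0.705, 0.706, -0.047]
contact_force: [-0.3, 0.2, -3.3]
opening: 0.238
[ 7.530e-02 -9.000e-04  3.444e-01 -3.000e-04  1.000e-04  1.400e-03]
```

```bash
python3 -m handwheel '[[[0.006,0,0.03,0,0,0],[0.013,0,0.06,0,0,0],[0.022,0,0.1,0,0,0],[0.031,0,0.14,0,0,0],[0.039,0,0.18,0,0,0],[0.048,0,0.22,0,0,0],[0.057,0,0.26,0,0,0],[0.066,0,0.3,0,0,0],[0.072,0,0.33,0,0,0],[0.075,0,0.344,0,0,0],[0.075,0,0.344,0,0,0],[0.075,0,0.344,0,0,0]]]'
python3 -m handwheel '[[[0,0,0,0,0,0],[0,0,0,0,0,0],[0,0,0,0,0,0]]]'
python3 - <<'E'
from h import *
print(r.get_state()["tool_pos"])
a=snapshot("scene")[:,:,::-1];b=snapshot("top")[:,:,::-1]
cv2.imwrite("pics/scene3.png",a);cv2.imwrite("pics/top3.png",b)
K["wrist"]=get_calibration("wrist");w=snapshot("wrist")[:,:,::-1];cv2.imwrite("pics/wrist3.png",w)
print(proj("scene",np.array([.562,-.218,.24])),proj("top",np.array([.562,-.218,.24])),proj("wrist",np.array([.562,-.218,.24])))
cv2.imwrite("pics/c3.png",np.hstack([cv2.resize(a[100:350,80:280],None,fx=2,fy=2,interpolation=3),cv2.resize(w[140:440,226:426],(334,500),interpolation=3)]))
E
```

```text
clock: 6.33
tool_pos: [0.5622, -0.217, 0.3638]
eef_rot: [-0.05, 0.706, -0.705, 0.047]
contact_force: [0.1, 0.6, -3.1]
opening: 0.242
clock: 6.58
tool_pos: [0.5633, -0.2153, 0.3656]
eef_rot: [-0.05, 0.706, -0.705, 0.05]
contact_force: [-0.0, -0.3, -2.9]
opening: 0.236
[ 0.56330483 -0.21528296  0.3655625 ]
[168.32092091 239.7933568 ] [486.20389691 208.92047571] [328.1394204  233.60974069]
```

View pics/c3.png

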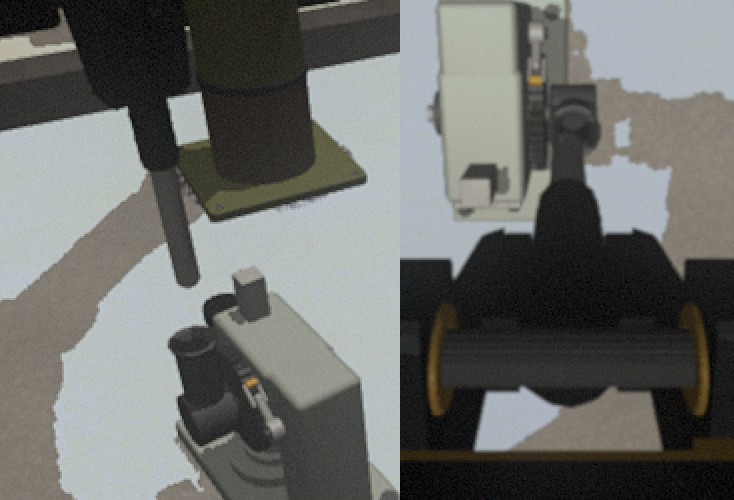

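```bash
python3 - <<'E'
from h import *
for z in(.24,.27,.30,.325): print(z,[np.round(proj("scene",np.array([x,y,z])),1) for x,y in((.562,-.218),(.5633,-.2153))])
a=cv2.imread("pics/scene3.png")
g=cv2.cvtColor(a,6)
for y in range(186,246,6): print(y,g[y,148:186].tolist())
print("mouth vert",proj("scene",np.array([.5633,-.2175,.191])),proj("scene",np.array([.5633,-.2175,.15])))
def up(im,x0,y0,w,h,f): return cv2.resize(im[y0:y0+h,x0:x0+w],None,fx=f,fy=f,interpolation=cv2.INTER_CUBIC)
w=cv2.imread("pics/wrist3.png");t=cv2.imread("pics/top3.png")
def br(i): return cv2.convertScaleAbs(i,alpha=2.2,beta=10)
cv2.imwrite("pics/d3.png",np.hstack([br(up(w,290,180,80,100,5)),br(up(t,430,170,80,100,5))]))
E
```

```text
0.24 [array([168.3, 239.8]), array([170.7, 239.7])]
0.27 [array([163.8, 220.1]), array([166.2, 220. ])]
0.3 [array([158.9, 199.1]), array([161.4, 199. ])]
0.325 [array([154.6, 180.6]), array([157.2, 180.5])]
186 [185, 189, 186, 192, 185, 150, 109, 72, 63, 62, 62, 62, 64, 68, 63, 65, 62, 55, 55, 54, 76, 89, 67, 47, 55, 57, 55, 59, 63, 56, 56, 57, 61, 55, 53, 56, 59, 59]
192 [192, 192, 169, 114, 121, 118, 119, 113, 88, 60, 64, 66, 66, 69, 69, 63, 67, 64, 56, 59, 57, 55, 63, 66, 79, 85, 48, 46, 53, 56, 56, 59, 56, 60, 53, 60, 56, 59]
198 [118, 116, 117, 119, 120, 117, 113, 119, 120, 108, 71, 61, 63, 65, 67, 68, 68, 65, 63, 61, 61, 53, 65, 95, 117, 111, 111, 115, 123, 110, 54, 51, 61, 64, 58, 57, 63, 66]
204 [119, 121, 121, 117, 120, 115, 121, 122, 120, 120, 112, 82, 61, 64, 68, 67, 67, 68, 65, 64, 63, 60, 53, 55, 92, 125, 120, 121, 121, 120, 122, 124, 118, 94, 55, 59, 82, 93]
210 [119, 117, 117, 121, 119, 122, 116, 118, 117, 119, 117, 120, 108, 63, 65, 63, 65, 66, 70, 67, 64, 64, 63, 52, 55, 68, 106, 119, 121, 133, 172, 192, 189, 194, 187, 192, 166, 85]
216 [125, 121, 121, 121, 120, 122
[... 249 characters left out ...]
 68, 69, 68, 64, 66, 62, 54, 46, 127, 194, 192, 188, 184, 189, 190, 190, 190, 187]
228 [125, 123, 119, 137, 173, 191, 193, 189, 191, 190, 189, 191, 187, 190, 191, 192, 172, 101, 57, 66, 69, 72, 66, 67, 67, 65, 59, 57, 53, 92, 162, 194, 189, 187, 188, 188, 188, 187]
234 [190, 188, 192, 191, 190, 189, 192, 189, 191, 188, 187, 193, 190, 190, 191, 193, 190, 185, 146, 57, 69, 68, 69, 66, 68, 67, 65, 65, 68, 63, 71, 144, 195, 190, 188, 189, 188, 189]
240 [191, 190, 192, 189, 190, 190, 186, 192, 192, 191, 191, 191, 188, 190, 188, 187, 190, 190, 192, 172, 101, 60, 68, 65, 71, 68, 65, 69, 70, 64, 74, 145, 190, 193, 186, 186, 191, 188]
mouth vert [175.86600176 270.01204815] [181.15177293 292.91525979]
```

View pics/d3.png

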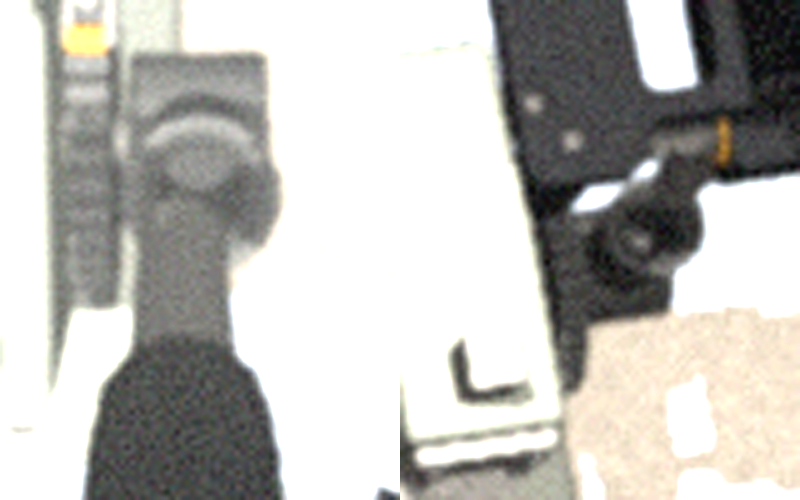

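Bar tilt is near zero (scene slope 0.243, 0.228 expected if upright). The foot looks 1–5 mm too far to +y of the mouth. I shift it slightly, lower it close to the mouth and look again without parallax.

```bash
python3 -m handwheel '[[[0,0.01,0.0025,0,0,0],[0,0.02,0.0025,0,0,0],[0,0.03,0.0025,0,0,0],[0,0.04,0.0025,0,0,0],[0,0.04,0.0025,0,0,0],[0,0.04,0.0025,0,0,0],[0,0.04,0.0025,0,0,0]]]'
python3 - <<'E'
from h import *
print(r.get_state()["tool_pos"],r.get_state()["contact_force"])
K["wrist"]=get_calibration("wrist")
s=snapshot("scene")[:,:,::-1];w=snapshot("wrist")[:,:,::-1]
cv2.imwrite("pics/scene4.png",s);cv2.imwrite("pics/wrist4.png",w)
def up(im,x0,y0,w,h,f): return cv2.convertScaleAbs(cv2.resize(im[y0:y0+h,x0:x0+w],None,fx=f,fy=f,interpolation=cv2.INTER_CUBIC),alpha=2.2,beta=10)
cv2.imwrite("pics/d4.png",np.hstack([up(w,290,180,80,100,5),up(s,140,220,80,100,5)]))
E
```

```text
clock: 7.32
tool_pos: [0.5635, -0.22, 0.3258]
eef_rot: [0.049, -0.705, 0.705, -0.049]
contact_force: [-0.2, -0.4, -1.4]
opening: 0.236
[ 0.56345613 -0.22004701  0.32576991] [-0.20304369 -0.39793943 -1.42549668]
```

View pics/d4.png

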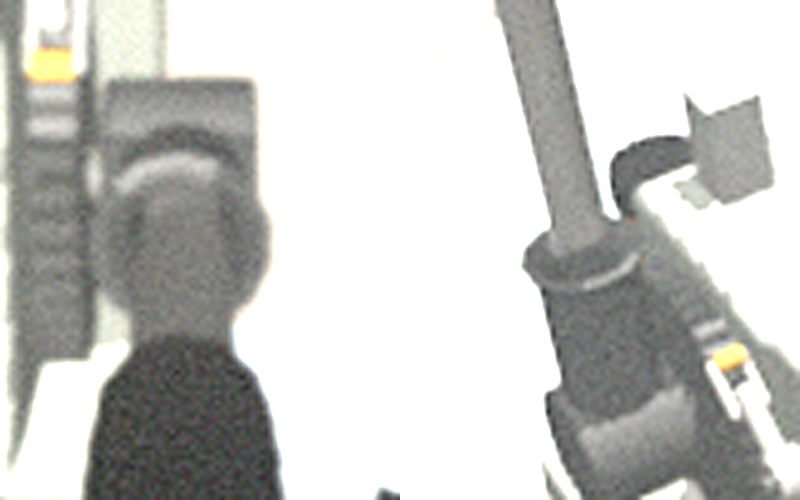

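Wrist view: bar axis at crop x≈183, tube centre ≈185. In x they agree within about 1 mm. Scene view: bar axis at 580, rim centre at 584. That is inside the funnel's tolerance, so I lower it gently in stages.

```bash
python3 -m handwheel '[[[0,0.005,0,0,0,0],[0,0.01,0,0,0,0],[0,0.014,0,0,0,0],[0,0.018,0,0,0,0],[0,0.018,0,0,0,0]]]'; python3 -m handwheel '[[[0,0.004,0,0,0,0],[0,0.008,0,0,0,0],[0,0.012,0,0,0,0],[0,0.012,0,0,0,0]]]'
```

```text
clock: 7.83
tool_pos: [0.5631, -0.2202, 0.3085]
eef_rot: [0.049, -0.705, 0.706, -0.049]
contact_force: [-2.9, 1.2, 4.1]
opening: 0.233
clock: 8.17
tool_pos: [0.5625, -0.2199, 0.2941]
eef_rot: [-0.05, 0.706, -0.705, 0.048]
contact_force: [-0.8, -0.4, -2.8]
opening: 0.236
```

```bash
python3 -m handwheel '[[[0,0.005,0,0,0,0],[0,0.01,0,0,0,0],[0,0.015,0,0,0,0],[0,0.018,0,0,0,0],[0,0.018,0,0,0,0]]]'; python3 -m handwheel '[[[0,0.003,0,0,0,0],[0,0.005,0,0,0,0],[0,0.007,0,0,0,0],[0,0.009,0,0,0,0],[0,0.009,0,0,0,0]]]'
```

```text
clock: 8.58
tool_pos: [0.5627, -0.2199, 0.2766]
eef_rot: [-0.049, 0.706, -0.705, 0.048]
contact_force: [-2.1, 0.1, -4.2]
opening: 0.239
clock: 9.0
tool_pos: [0.5642, -0.2201, 0.2721]
eef_rot: [0.047, -0.705, 0.706, -0.05]
contact_force: [-6.3, 0.7, 15.9]
opening: 0.238
```

The foot met the floor at TCP z 0.272, so foot ≈ 0.147 against 0.145 expected, with about 19 N of press. It is home. Now I pull in half-click arcs about the pivot (TCP radius ≈ 0.147 m) and watch the force.

```bash
cat > f.py <<'E'
from h import *
s=r.get_state();Rt=R.from_quat(s["eef_rot"]);p=s["tool_pos"]
x=Rt.as_matrix();a=np.arctan2(x[0,1]*np.cos(.138)+x[1,1]*np.sin(.138),-x[2,1])
v=p-np.array([.563,-.2195,.125]);f=-(v[0]*np.cos(.138)+v[1]*np.sin(.138))
print("tilt",round(a,3),"pos angle",round(np.arctan2(f,v[2]),3),"rad",round(np.hypot(f,v[2]),4),"F tool",np.round(Rt.inv().apply(s["contact_force"]),1),"M",np.round(Rt.inv().apply(s["moment"]),2),"op",round(s["opening"],3))
E
python3 f.py
python3 -m handwheel '[[[0.0064,0.0001,0,0,0,0.0139],[0.0128,0.0006,0,0,0,0.0279],[0.0128,0.0006,0,0,0,0.0279],[0.0128,0.0006,0,0,0,0.0279]]]' - 60; python3 f.py
python3 -m handwheel '[[[0.0064,0.0001,0,0,0,0.0139],[0.0128,0.0006,0,0,0,0.0279],[0.0128,0.0006,0,0,0,0.0279],[0.0128,0.0006,0,0,0,0.0279]]]'; python3 f.py
```

```text
tilt 0.004 pos angle -0.007 rad 0.1471 F tool [  6.1 -15.9  -1.5] M [-0.63 -0.03 -1.69] op 0.238
clock: 9.33
tool_pos: [0.5541, -0.2213, 0.2719]
eef_rot: [-0.014, 0.706, -0.703, 0.083]
contact_force: [-1.1, 2.3, 12.3]
opening: 0.236
tilt 0.098 pos angle 0.062 rad 0.1471 F tool [ -0.5 -12.3  -2.4] M [-0.57  0.03 -0.2 ] op 0.236
clock: 9.67
tool_pos: [0.5427, -0.2228, 0.2706]
eef_rot: [0.017, 0.706, -0.699, 0.115]
contact_force: [1.6, 2.2, 11.0]
opening: 0.237
tilt 0.188 pos angle 0.14 rad 0.147 F tool [ -4.  -10.4  -1.9] M [-0.66  0.03  0.26] op 0.237
```

```bash
for i in 1; do python3 -m handwheel '[[[0.0064,0.0001,0,0,0,0.0139],[0.0128,0.0006,0,0,0,0.0279],[0.0128,0.0006,0,0,0,0.0279],[0.0128,0.0006,0,0,0,0.0279]]]' >/dev/null; python3 f.py
python3 -m handwheel '[[[0.0064,0.0001,0,0,0,0.0139],[0.0128,0.0006,0,0,0,0.0279],[0.0128,0.0006,0,0,0,0.0279],[0.0128,0.0006,0,0,0,0.0279]]]'>/dev/null; python3 f.py
python3 -m handwheel '[[[0.0064,0.0001,0,0,0,0.0139],[0.0128,0.0006,0,0,0,0.0279],[0.0128,0.0006,0,0,0,0.0279],[0.0128,0.0006,0,0,0,0.0279]]]'>/dev/null; python3 f.py; done
python3 - <<'E'
from h import *
s=snapshot("scene")[:,:,::-1];cv2.imwrite("pics/scene5.png",s)
cv2.imwrite("pics/d5.png",cv2.resize(s[150:350,80:300],None,fx=3,fy=3,interpolation=3))
E
```

```text
tilt 0.275 pos angle 0.229 rad 0.1469 F tool [ -3.  -15.2  -3.5] M [-0.99 -0.02  0.16] op 0.237
tilt 0.364 pos angle 0.31 rad 0.1467 F tool [ -4.7 -16.2  -3.3] M [-1.19  0.03  0.53] op 0.235
tilt 0.449 pos angle 0.406 rad 0.1465 F tool [ -4.2 -25.2  -4.6] M [-1.5   0.06  0.36] op 0.236
```

View pics/d5.png

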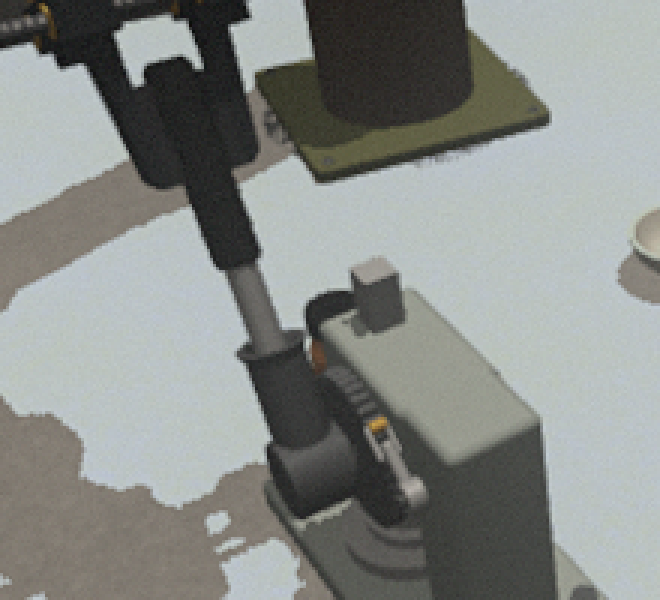

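```bash
cat > lev.py <<'E'
from h import *
# lever angle from observed mouth pixel (scene), calibrated on rest pixel (177,270.5)
piv=np.array([.5635,-.2175,.125]);ux=np.array([np.cos(.138),np.sin(.138),0]);ez=np.array([0,0,1.])
def pt(a,rad=.066,off=0): return piv+rad*(np.cos(a)*ez-np.sin(a)*ux)+off*(np.cos(a)*ux+np.sin(a)*ez)
if __name__=="__main__":
  b=proj("scene",pt(0))
  for a in(.26,.35,.4,.44,.52,.61,.66,.7,.74,.785): print(a,np.round(proj("scene",pt(a))-b+[177,270.5],1))
E
python3 lev.py; python3 f.py; python3 -c "
from h import *
print(r.get_state()['q'].round(2))"
```

```text
0.26 [172.2 265.6]
0.35 [170.8 264.6]
0.4 [170.  264.2]
0.44 [169.5 263.9]
0.52 [168.5 263.7]
0.61 [167.5 263.7]
0.66 [167.  263.9]
0.7 [166.7 264.1]
0.74 [166.3 264.4]
0.785 [166.  264.8]
tilt 0.449 pos angle 0.405 rad 0.1465 F tool [ -3.9 -25.5  -4.4] M [-1.59  0.04  0.36] op 0.238
[ 0.82  0.51 -0.49  2.1   0.01  0.2  -1.02]
```

```bash
cat >> f.py <<'E'
f=Rt.inv().apply(s["contact_force"]);m=Rt.inv().apply(s["moment"]);print("  T",round(-f[0]*.147+m[2],2),"q",s["q"].round(2))
E
python3 -m handwheel '[[[0.0032,-0.0003,0,0,0,0.007],[0.0064,-0.0006,0,0,0,0.0139],[0.0064,-0.0006,0,0,0,0.0139],[0.0064,-0.0006,0,0,0,0.0139]]]' >/dev/null; python3 f.py
python3 -m handwheel '[[[0.0032,0,0,0,0,0.007],[0.0064,0,0,0,0,0.0139],[0.0064,0,0,0,0,0.0139],[0.0064,0,0,0,0,0.0139]]]' >/dev/null; python3 f.py
python3 -m handwheel '[[[0.0032,0,0,0,0,0.007],[0.0064,0,0,0,0,0.0139],[0.0064,0,0,0,0,0.0139],[0.0064,0,0,0,0,0.0139]]]' >/dev/null; python3 f.py
```

```text
tilt 0.494 pos angle 0.441 rad 0.1465 F tool [ -6.  -17.5  -4.1] M [-1.39  0.04  0.71] op 0.234
  T 1.59 q [ 0.88  0.52 -0.55  2.14  0.01  0.12 -0.99]
tilt 0.537 pos angle 0.489 rad 0.1464 F tool [ -6.8 -20.5  -4. ] M [-1.46  0.02  0.87] op 0.238
  T 1.87 q [ 0.94  0.53 -0.61  2.19  0.02  0.04 -0.97]
tilt 0.557 pos angle 0.516 rad 0.1491 F tool [-7.4 -8.4 -7.1] M [-1.95 -0.07  1.45] op 0.236
  T 2.54 q [ 1.03  0.56 -0.7   2.2   0.67  0.04 -1.6 ]
```

Joint 6 has reached its lower limit (0.04), so the hand can't tilt further. I undo the last half-step. After that I hold the tilt back and move along the arc, letting the bar turn in the pads about the jaw axis.

```bash
python3 -m handwheel '[[[-0.0032,0,0,0,0,-0.007],[-0.0064,0,0,0,0,-0.0139],[-0.0064,0,0,0,0,-0.0139],[-0.0064,0,0,0,0,-0.0139],[-0.0064,0,0,0,0,-0.0139]]]' - 40; python3 f.py
python3 -m handwheel '[[[0.001,0,0,0,0,-0.01],[0.002,0,0,0,0,-0.02],[0.0023,0,0,0,0,-0.03],[0.0023,0,0,0,0,-0.038],[0.0023,0,0,0,0,-0.038],[0.0023,0,0,0,0,-0.038]]]' ; python3 f.py
```

```text
clock: 12.13
tool_pos: [0.4968, -0.2308, 0.2582]
eef_rot: [0.13, 0.696, -0.667, 0.23]
contact_force: [4.9, 5.6, 4.5]
opening: 0.24
tilt 0.516 pos angle 0.467 rad 0.1492 F tool [-7.1 -1.1 -4.8] M [-1.52 -0.04  0.69] op 0.24
  T 1.73 q [ 1.02  0.56 -0.74  2.15  0.64  0.14 -1.6 ]
clock: 12.63
tool_pos: [0.4986, -0.2305, 0.2593]
eef_rot: [0.091, 0.702, -0.679, 0.192]
contact_force: [7.7, 6.4, 7.5]
opening: 0.24
tilt 0.405 pos angle 0.452 rad 0.1493 F tool [-10.8  -3.5  -5.3] M [-1.42  0.01  2.15] op 0.24
  T 3.73 q [ 1.    0.57 -0.78  2.07  0.6   0.34 -1.59]
```

```bash
sed -i '$d' f.py; cat >> f.py <<'E'
f=Rt.inv().apply(s["contact_force"]);m=Rt.inv().apply(s["moment"])
v=p-.019*x[:,1]-np.array([.563,-.2195,.125]);g=-(v[0]*np.cos(.138)+v[1]*np.sin(.138))
print("  T",round(-f[0]*.317-m[2],2),"pG",round(np.arctan2(g,v[2]),3),"RG",round(np.hypot(g,v[2]),4),"jaw out of plane",(x[:,2]@[np.cos(.138),np.sin(.138),0]).round(3),x[2,2].round(3),"q",s["q"].round(2))
E
python3 -m handwheel '[[[0.0025,0.0005,0,0,0,0],[0.005,0.001,0,0,0,0],[0.005,0.001,0,0,0,0],[0.005,0.001,0,0,0,0]]]' >/dev/null; python3 f.py
python3 -m handwheel '[[[0.0025,0.0005,0,0,0,0],[0.005,0.001,0,0,0,0],[0.005,0.001,0,0,0,0],[0.005,0.001,0,0,0,0]]]' >/dev/null; python3 f.py
python3 -m handwheel '[[[0.0025,0.0005,0,0,0,0],[0.005,0.001,0,0,0,0],[0.005,0.001,0,0,0,0],[0.005,0.001,0,0,0,0]]]' >/dev/null; python3 f.py
```

```text
tilt 0.406 pos angle 0.483 rad 0.1492 F tool [-10.1  -9.5  -6.6] M [-1.73 -0.02  2.14] op 0.237
  T 1.08 pG 0.475 RG 0.1681 jaw out of plane 0.009 -0.002 q [ 1.    0.56 -0.78  2.08  0.61  0.33 -1.6 ]
tilt 0.404 pos angle 0.527 rad 0.1491 F tool [ -7.5 -15.8  -6.3] M [-1.8   0.07  1.72] op 0.24
  T 0.67 pG 0.513 RG 0.1679 jaw out of plane 0.008 -0.002 q [ 1.    0.56 -0.77  2.09  0.61  0.31 -1.6 ]
tilt 0.399 pos angle 0.578 rad 0.1486 F tool [-5.  -5.8 -4.5] M [-1.47 -0.13  1.21] op 0.24
  T 0.39 pG 0.558 RG 0.1673 jaw out of plane 0.008 -0.003 q [ 1.    0.56 -0.76  2.11  0.62  0.3  -1.6 ]
```

```bash
for k in 1; do python3 -m handwheel '[[[0.0025,0.0006,0,0,0,0],[0.0049,0.0012,0,0,0,0],[0.0049,0.0012,0,0,0,0],[0.0049,0.0012,0,0,0,0]]]' >/dev/null; python3 f.py
python3 -m handwheel '[[[0.0025,0.0006,0,0,0,0],[0.0049,0.0013,0,0,0,0],[0.0049,0.0013,0,0,0,0],[0.0049,0.0013,0,0,0,0]]]' >/dev/null; python3 f.py
python3 -m handwheel '[[[0.0025,0.0006,0,0,0,0],[0.0049,0.0013,0,0,0,0],[0.0049,0.0013,0,0,0,0],[0.0049,0.0013,0,0,0,0]]]' >/dev/null; python3 f.py
done; python3 - <<'E'
from h import *
s=snapshot("scene")[:,:,::-1];cv2.imwrite("pics/scene6.png",s)
cv2.imwrite("pics/d6.png",cv2.resize(s[150:350,80:300],None,fx=3,fy=3,interpolation=3))
E
```

```text
tilt 0.398 pos angle 0.617 rad 0.1481 F tool [-5.1 -5.5 -5. ] M [-1.32 -0.15  1.19] op 0.238
  T 0.42 pG 0.592 RG 0.1667 jaw out of plane 0.008 -0.004 q [ 1.    0.56 -0.75  2.12  0.63  0.29 -1.6 ]
tilt 0.401 pos angle 0.641 rad 0.148 F tool [-7.  -8.3 -5.5] M [-1.5  -0.06  1.55] op 0.242
  T 0.66 pG 0.614 RG 0.1665 jaw out of plane 0.008 -0.003 q [ 1.    0.56 -0.74  2.13  0.63  0.27 -1.6 ]
tilt 0.403 pos angle 0.666 rad 0.148 F tool [ -7.8 -11.2  -5.3] M [-1.67 -0.12  1.72] op 0.24
  T 0.75 pG 0.637 RG 0.1665 jaw out of plane 0.009 -0.002 q [ 1.    0.56 -0.73  2.14  0.64  0.26 -1.6 ]
```

View pics/d6.png

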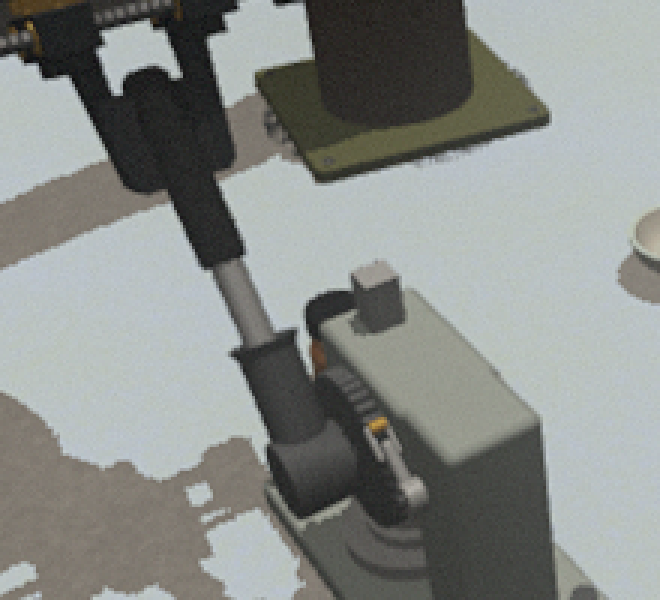

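Rim centre is at scene (168.3,264.7), so the lever is ≈0.53, in notch 3. The torque record agrees: the last drop was at pG ≈ 0.56–0.59. The notch-4 minimum should come near pG 0.74–0.77.

```bash
python3 -m handwheel '[[[0.0025,0.0006,0,0,0,0],[0.0048,0.0014,0,0,0,0],[0.0048,0.0014,0,0,0,0],[0.0048,0.0014,0,0,0,0]]]' >/dev/null; python3 f.py
python3 -m handwheel '[[[0.0025,0.0006,0,0,0,0],[0.0048,0.0015,0,0,0,0],[0.0048,0.0015,0,0,0,0],[0.0048,0.0015,0,0,0,0]]]' >/dev/null; python3 f.py
python3 -m handwheel '[[[0.0025,0.0006,0,0,0,0],[0.0048,0.0016,0,0,0,0],[0.0048,0.0016,0,0,0,0],[0.0048,0.0016,0,0,0,0]]]' >/dev/null; python3 f.py
```

```text
tilt 0.402 pos angle 0.702 rad 0.1482 F tool [ -7.5 -13.1  -6.5] M [-1.66 -0.05  1.66] op 0.237
  T 0.72 pG 0.669 RG 0.1665 jaw out of plane 0.009 -0.002 q [ 1.    0.56 -0.72  2.15  0.65  0.24 -1.61]
tilt 0.399 pos angle 0.75 rad 0.1487 F tool [-5.7 -8.9 -5.2] M [-1.54 -0.09  1.19] op 0.235
  T 0.62 pG 0.711 RG 0.1667 jaw out of plane 0.008 -0.003 q [ 1.    0.57 -0.71  2.16  0.66  0.23 -1.61]
tilt 0.396 pos angle 0.793 rad 0.1492 F tool [-4.7 -6.7 -4.8] M [-1.39 -0.17  0.93] op 0.234
  T 0.56 pG 0.749 RG 0.1669 jaw out of plane 0.008 -0.003 q [ 1.    0.57 -0.7   2.18  0.66  0.22 -1.61]
```

```bash
python3 -m handwheel '[[[0.001,0.0003,0,0,0,0],[0.001,0.0003,0,0,0,0],[0.001,0.0003,0,0,0,0],[0.001,0.0003,0,0,0,0],[0.001,0.0003,0,0,0,0],[0.001,0.0003,0,0,0,0]]]' >/dev/null; python3 f.py
python3 - <<'E'
from h import *
s=snapshot("scene")[:,:,::-1];cv2.imwrite("pics/scene7.png",s)
cv2.imwrite("pics/d7.png",cv2.resize(s[170:330,110:240],None,fx=3.7,fy=3.7,interpolation=3))
import subprocess
for c,o in(("scene",s),):
  old=cv2.imread("pics/scene0.png")
  for n in("ejector_center","twrench_center","mortar","jar"): print(n,[([round(v) for v in b["bbox"]],round(b["confidence"],2)) for b in boxes_of(n,c)][:1])
E
```

```text
tilt 0.395 pos angle 0.804 rad 0.1493 F tool [-2.4 -4.1 -4.2] M [-1.31 -0.16  0.76] op 0.235
  T 0.0 pG 0.759 RG 0.1669 jaw out of plane 0.007 -0.004 q [ 1.    0.57 -0.69  2.18  0.67  0.21 -1.61]
ejector_center [([354, 256, 370, 279], 0.58)]
twrench_center []
mortar [([288, 218, 325, 248], 0.72)]
jar [([182, 244, 200, 274], 0.78)]
```

View pics/d7.png

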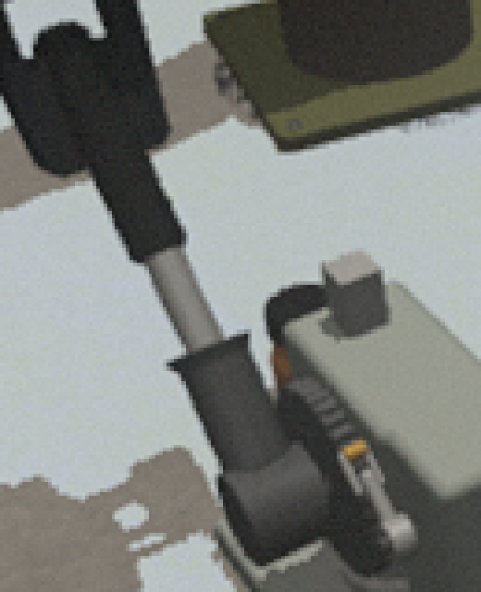

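```bash
cat > edge.py <<'E'
from h import *
from lev import pt
def left(n,ys):
    g=cv2.GaussianBlur(cv2.cvtColor(cv2.imread(f"pics/scene{n}.png"),6),(3,3),0).astype(float);o=[]
    for y in ys:
        row=g[y];c=cols=[x for x in range(150,200) if row[x]>115 and row[x+1]<=115]
        if c: x=c[-1] if n=="0" else c[0]; o.append((y,x+(row[x]-115)/(row[x]-row[x+1])))
    return np.array(o)
for n,ys in(("0",range(279,293)),("4",range(279,293)),("5",range(272,290)),("6",range(272,290)),("7",range(274,294))):
    e=left(n,ys);s=[];
    e=e[np.abs(e[:,1]-np.median(e[:,1]))<12];p=np.polyfit(e[:,0],e[:,1],1);res=e[:,1]-np.polyval(p,e[:,0])
    k=np.abs(res)<1;p=np.polyfit(e[k,0],e[k,1],1);print(n,"dx/dy",p[0].round(3),"n",k.sum(),"rms",np.std(e[k,1]-np.polyval(p,e[k,0])).round(2))
def edge(a): # left outline of a cylinder radius 13
    P=[]
    for rad in(.045,.06):
        c=pt(a,rad);u=np.cos(a)*ux-0;t=np.linspace(0,2*np.pi,720)
        e1=np.cos(a)*ux+np.sin(a)*np.array([0,0,1.]);e2=np.array([-np.sin(.138),np.cos(.138),0])
        q=np.array([proj("scene",c+.012*(np.cos(i)*e1+np.sin(i)*e2)) for i in t]);P.append(q)
    d=P[1].mean(0)-P[0].mean(0);nrm=np.array([-d[1],d[0]])
    i=[np.argmax(q@nrm*np.sign(-nrm[0])) for q in P];d=P[1][i[1]]-P[0][i[0]];return d[0]/d[1]
from lev import ux
for a in(0,.35,.524,.6,.65,.698,.74,.785): print(a,round(edge(a),3))
E
python3 edge.py; python3 f.py
```

```text
0 dx/dy 0.245 n 14 rms 0.04
4 dx/dy 0.244 n 14 rms 0.03
5 dx/dy 0.359 n 18 rms 0.05
6 dx/dy 0.418 n 18 rms 0.07
7 dx/dy 0.439 n 20 rms 0.09
0 0.247
0.35 0.354
tilt 0.394 pos angle 0.808 rad 0.1494 F tool [-4.2 -2.6 -4.8] M [-1.41 -0.22  1.03] op 0.237
  T 0.31 pG 0.762 RG 0.167 jaw out of plane 0.007 -0.004 q [ 1.    0.57 -0.69  2.18  0.67  0.21 -1.61]Traceback (most recent call last):
  File "edge.py", line 22, in <module>
    for a in(0,.35,.524,.6,.65,.698,.74,.785): print(a,round(edge(a),3))
                                                             ~~~~^^^
  File "edge.py", line 18, in edge
    q=np.array([proj("scene",c+.012*(np.cos(i)*e1+np.sin(i)*e2)) for i in t]);P.append(q)
                ~~~~^^^^^^^^^^^^^^^^^^^^^^^^^^^^^^^^^^^^^^^^^^^^
  File "h.py", line 16, in proj
    k=K.setdefault(c,get_calibration(c));T=np.linalg.inv(k["T"]);v=T[:3,:3]@X+T[:3,3]
                     ~~~~~~~~~~~~~~~^^^
ValueError: time passes only in moves, steps and waits
```

The edge-slope method matches the known angles (0 → 0.247 predicted, 0.245 seen). I fix the calibration caching and finish the table.

```bash
sed -i 's/k=K.setdefault(c,get_calibration(c))/k=K[c] if c in K else K.setdefault(c,get_calibration(c))/' h.py; python3 edge.py
```

```text
0 dx/dy 0.245 n 14 rms 0.04
4 dx/dy 0.244 n 14 rms 0.03
5 dx/dy 0.359 n 18 rms 0.05
6 dx/dy 0.418 n 18 rms 0.07
7 dx/dy 0.439 n 20 rms 0.09
0 0.247
0.35 0.354
0.524 0.398
0.6 0.416
0.65 0.428
0.698 0.44
0.74 0.45
0.785 0.461
```

```bash
python3 -m handwheel '[[[0,0,0,0,0,0],[0,0,0,0,0,0],[0,0,0,0,0,0],[0,0,0,0,0,0],[0,0,0,0,0,0],[0,0,0,0,0,0]]]'; python3 f.py; python3 - <<'E'
from h import *
cv2.imwrite("pics/scene8.png",snapshot("scene")[:,:,::-1])
from edge import left
print("----")
for n in "678":
  for a,b in((272,284),(278,292),(274,294)):
    e=left(n,range(a,b));p=np.polyfit(e[:,0],e[:,1],1);print(n,a,b,p[0].round(3),np.std(e[:,1]-np.polyval(p,e[:,0])).round(2))
im=snapshot("top")
for n in("ejector_center","twrench_center","mortar","jar"): print(n,[([round(v) for v in b["bbox"]],round(b["confidence"],2)) for b in boxes_of(n,"top")][:2])
E
```

```text
clock: 16.93
tool_pos: [0.4557, -0.2372, 0.2277]
eef_rot: [0.087, 0.703, -0.68, 0.187]
contact_force: [1.8, 4.7, 2.6]
opening: 0.238
tilt 0.392 pos angle 0.814 rad 0.1495 F tool [-3.2 -1.4 -4.4] M [-1.34 -0.18  0.76] op 0.238
  T 0.25 pG 0.768 RG 0.1671 jaw out of plane 0.007 -0.004 q [ 1.    0.57 -0.69  2.18  0.67  0.21 -1.61]
0 dx/dy 0.245 n 14 rms 0.04
4 dx/dy 0.244 n 14 rms 0.03
5 dx/dy 0.359 n 18 rms 0.05
6 dx/dy 0.418 n 18 rms 0.07
7 dx/dy 0.439 n 20 rms 0.09
0 0.247
0.35 0.354
0.524 0.398
0.6 0.416
0.65 0.428
0.698 0.44
0.74 0.45
0.785 0.461
----
6 272 284 0.431 0.06
6 278 292 0.407 0.08
6 274 294 0.411 0.08
7 272 284 0.442 0.07
7 278 292 0.436 0.08
7 274 294 0.439 0.09
8 272 284 0.438 0.09
8 278 292 0.448 0.07
8 274 294 0.44 0.08
ejector_center [([289, 213, 302, 231], 0.59)]
twrench_center [([225, 187, 243, 224], 0.69), ([451, 205, 493, 250], 0.26)]
mortar [([269, 328, 318, 374], 0.73)]
jar [([420, 334, 446, 362], 0.58)]
```

```bash
python3 -c "
from plant import job
print(job.finish_job())"; python3 f.py
```

```text
the job is handed in; nothing more can be done
None
the job is handed in; nothing more can be done
```

I drew the middle-sized bar from the block's middle hole, pushed it home in the socket and pulled the lever to the fourth click. The job was handed in at about 17 s with the bar still gripped; no verdict was reported.

**Last checks:**
- **Lever angle:** the tube's edge slope in the scene picture was 0.440, against 0.440 predicted for 0.698 rad. Fits over different rows gave about 0.69 to 0.73 rad.
- **Click count:** the pull rose and fell as expected into notches 3 and 4. The first two clicks were less clear in the force, but a picture put the lever at about 0.35 rad, which is click 2.
- **Bar home:** the foot met the socket floor at about 147 mm, against 145 mm expected. During the pull the grasp moved out along the bar by no more than about 2–3 mm.
- **Other things:** the ejector, T-wrench and jar show in the top picture where they started. The mortar does too, judged by my own reading of the first picture, because the network had mislocated it there.

**What disagreed or went wrong:**
- Joint 6 reached its lower limit at about 0.55 rad of tilt. I backed off and let the bar turn in the pads for the rest of the pull.
- The torque I worked out at the end (about 0.3 N m) was below the spring's roughly 1.1 N m. I trusted the pictures over it.
- At notch 3 the edge slope gave about 0.61 rad, while the rim position gave about 0.53 rad.
- The hand was still creeping forward by about 0.01 rad/s when I handed in.

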